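# Set the loader's stop pin in its hidden notch and load the jars

## Robot

A 6-joint arm with a two-finger parallel gripper is mounted at the origin on a cart in front of the work surface, level with it; the furniture and walls round the work are solid. World frame = base frame: x ahead of the robot, y to its left, z up, the work surface at z = 0. Lengths are in m, angles in rad, forces in N, time in s.
With the tool pointing down it reaches from about 0.275 to 0.875 m from the base axis. Payload 12.5 kg.
Tool frame: the origin (TCP) lies on the centre line of the jaws, within the pads' length; the fingertips stand r.finger_overhang ahead of it and the grasp point (between the pads) lies 3 mm ahead of it (r.finger_overhang is the distance from the TCP to the fingertips, in m); z points along the fingers, y is the line along which they close (so a half turn about z gives the same grasp; the last joint's range is limited). The gripper opens to 85 mm and grips with 20 to 120 N. Pads are 22 mm wide; open, the fingers measure 114 mm over their backs; the gripper's body (76 mm by 85 mm) begins 54 mm behind the grasp point. The pads swing forward as they close: fully open they stand 13 mm farther back than shut.
Start: joints at [1.141, 0.351, 1.652, -0, 1.139, -0.085], TCP at [0.186, 0.518, 0.253] pointing down, gripper open.
Joint ranges: [-2.75, 2.75], [-0.79, 2.1], [0.01, 2.65], [-1.57, 4.71], [0.07, 3.14], [-2.87, 2.87]. Speed limits (rad/s): [2.22, 2.22, 2.79, 3.14, 3.14, 3.14].

## Interface

Orientations are given as a unit quaternion [x, y, z, w].
In Python, from cell import r, optics gives the robot as it stands. The module is installed in compiled form; this text tells all that it offers. Calls block until the motion is done:
- r.move_to(position, orientation): joint-space move of the TCP to a pose.
- r.move_linear(position, rot=None, vel=0.15): straight line of the TCP; rot=None keeps the orientation; vel is the mean speed in m/s.
- r.set_joints(angles): joint-space move.
- r.set_gripper(opening, squeeze=None): opening from 0.0 (shut) to 1.0 (fully open); squeeze is the grip in N (None keeps the last); returns when the fingers have stopped.
- r.sleep(seconds).
- r.inverse_kinematics(position, orientation): joint angles nearest the present ones, or None.
- optics.get_image(name): name is "scene" or "top" or "wrist"; returns a dict with "pixels" (384x512x3 uint8, red, green, blue), "depth" (384x512 float32, m along the optical axis (not along the pixel's ray), 0 where there is no reading), "fx", "fy", "cx", "cy" (pixels), "camera_from_world" (4x4, takes a point from world to camera coordinates); the wrist camera has in their place "mount" (4x4, takes a point from camera to tool coordinates, whose origin is the TCP and whose axes are the flange's). Camera axes: x right, y down, z forward; pixel columns grow to the right and rows downward; lengths in m; the calibration is good to about 2 mm. A picture is of the moment at which its call begins: read the wrist's pose just before it.
A pose or a line that the arm cannot do raises r.PlanningError and nothing moves.
- r.hand_in(): hands the job in; it is judged then, once.
Readings, each from a call of its own:
- r.current_t(): time.
- r.current_q(): joint angles.
- r.current_qvel(): joint speeds.
- r.current_effort(): joint torques, N m.
- r.current_tool_pos(): TCP position.
- r.current_ee_rot(): TCP orientation.
- r.current_contact_force(): force on the tool from outside, world axes, zero at the start.
- r.current_torque(): the same for the moment, N m.
- r.current_opening(): opening from 0.0 (shut) to 1.0 (fully open).
- r.current_finger_force(): force on a finger pad.
Only numpy, scipy, OpenCV 4.12 (cv2) and the standard library are available. Lean on these libraries where they do the work, as an engineer would, in place of code of your own. Each camera call takes 0.05 s, during which the arm holds its last target. There are 200 camera calls.

## Task

Make the sample loader ready: take the sprung stop pin out of its holder, drag its nose along the floor of the loader's slot until it drops into the notch hidden there, and leave it standing in the notch. Then slide the carriage by its knob until its tongue bears against the pin, and only after that load the sample jars that are there, upright and fully down, each into the pocket of its own size, one after another from the narrowest to the widest (the pocket of a missing one stays empty). Leave the other things on the bench where they are.

Things in the scene. Friction and masses are not known exactly. Their poses are not given: they have to be found in the camera images.
- loader: grey guide rail, fixed to the bench, 160 mm deep (x), 420 mm long (y), 44 mm high in front; origin at the centre of its underside; x points away from the robot across the rail, y along it, z up. Along its front (centre line x = -55 mm) runs the open slot, from y = -130 to y = +150 mm; behind it the carriage rides along the rail
- slot_end (a point): centre of the slot's -y end, at floor height (24 mm above the bench); the slot is 25 mm wide and 20 mm deep. In its floor, black in black, is the hidden notch: a cross groove 13 mm wide along y, upright walls, full slot width, 20 mm deep. Its middle lies 35 to 110 mm from this end towards +y, elsewhere at every start, and must be felt out. Axes as the rail's
- carriage (a joint): travel of the carriage along the rail towards the rail's -y, 0 to 0.21 m, starts at 0 to 0.03; it has about 2.5 N of friction and stays where it is left
- knob (a point): centre of the upright black knob of the carriage, 18 mm in diameter, from 54 to 92 mm above the bench (this point: 78 mm above it), standing over the slot 60 mm on the +y side of the tongue's face
- tongue (a point): middle of the lower end face of the carriage's steel tongue, which runs in the slot 2 mm over its floor, face towards the rail's -y (point 32 mm above the bench); this face comes to bear against the stop pin's 20 mm barrel. Axes as the rail's
- pin_handle (a point): stop pin (0.2 kg), upright: centre of its black handle, 28 mm in diameter, 32 mm high, with a steel barrel 20 mm in diameter and 40 mm long under it. At the start it stands in a fixed grey holder post, 42 mm square and 64 mm high, the handle resting on the post's top; lift it 65 mm to clear the post. In the notch the nose stands out and the barrel's foot rests on the slot floor
- pin_foot (a point): centre of the lower end of the stop pin's barrel, 56 mm under the handle's centre; z is the pin's axis
- nose_tip (a point): lowest point of the stop pin's sprung round-ended nose, 9 mm in diameter, 14 mm under the barrel's foot when fully out; it can be pushed up 12 mm (1.5 N at first, 4 N fully in)
- pocket_1 (a point): pocket 1 of the carriage, marked with 1 small pips behind it: centre of the floor of a square pocket 44 mm wide and 10 mm deep, for the jar of 38 mm diameter; pocket rims are 46 mm and floors 36 mm above the bench; pockets lie in a row along y, pocket 1 at the rail's -y end. Axes as the rail's
- pocket_2 (a point): pocket 2 of the carriage, marked with 2 small pips behind it: centre of the floor of a square pocket 52 mm wide and 10 mm deep, for the jar of 46 mm diameter; pocket rims are 46 mm and floors 36 mm above the bench; pockets lie in a row along y, pocket 1 at the rail's -y end. Axes as the rail's
- pocket_3 (a point): pocket 3 of the carriage, marked with 3 small pips behind it: centre of the floor of a square pocket 60 mm wide and 10 mm deep, for the jar of 54 mm diameter; pocket rims are 46 mm and floors 36 mm above the bench; pockets lie in a row along y, pocket 1 at the rail's -y end. Axes as the rail's
- pocket_4 (a point): pocket 4 of the carriage, marked with 4 small pips behind it: centre of the floor of a square pocket 68 mm wide and 10 mm deep, for the jar of 62 mm diameter; pocket rims are 46 mm and floors 36 mm above the bench; pockets lie in a row along y, pocket 1 at the rail's -y end. Axes as the rail's
- jar_1_mid (a point): low round sample jar with a flat lid, the narrowest of the four: 38 mm in diameter, 32 mm high, standing upright on the bench; point on its axis half-way up, z is its axis; goes into pocket 1; may be absent
- jar_2_mid (a point): low round sample jar with a flat lid, the second narrowest of the four: 46 mm in diameter, 32 mm high, standing upright on the bench; point on its axis half-way up, z is its axis; goes into pocket 2; may be absent
- jar_3_mid (a point): low round sample jar with a flat lid, the second widest of the four: 54 mm in diameter, 32 mm high, standing upright on the bench; point on its axis half-way up, z is its axis; goes into pocket 3; may be absent
- jar_4_mid (a point): low round sample jar with a flat lid, the widest of the four: 62 mm in diameter, 32 mm high, standing upright on the bench; point on its axis half-way up, z is its axis; goes into pocket 4; may be absent
- spare_beaker: small glass beaker, 43 mm wide and 50 mm high, a bystander; origin at the centre of its underside
Mind the look-alikes: they are no part of the job. Leave any orange look-alike of the part that bears jar_2_mid alone.

How it is judged:
On the way, in this order (a step that is already met when the one before it is completed fails the run):
1. the stop pin's nose has dropped into the hidden notch (z of nose_tip in the frame of loader between 0 and 0.017 m and x of nose_tip in the frame of loader between -0.07 and -0.04 m and y of nose_tip in the frame of loader between -0.13 and 0.06 m), for 0.2 s.
2. the carriage's tongue is against the pin standing in the notch (all of step 1 and y of pin_foot in the frame of tongue above -0.015 m), for 0.2 s.
3. the 38 mm wide jar stands in pocket 1 (horizontal distance between jar_1_mid and pocket_1 below 0.008 m and z of jar_1_mid in the frame of pocket_1 between 0.008 and 0.021 m and angle between jar_1_mid's own z axis and vertical below 0.12 rad), for 0.2 s.
4. the 46 mm wide jar stands in pocket 2 (horizontal distance between jar_2_mid and pocket_2 below 0.008 m and z of jar_2_mid in the frame of pocket_2 between 0.008 and 0.021 m and angle between jar_2_mid's own z axis and vertical below 0.12 rad), for 0.2 s.
5. the 54 mm wide jar stands in pocket 3 (horizontal distance between jar_3_mid and pocket_3 below 0.008 m and z of jar_3_mid in the frame of pocket_3 between 0.008 and 0.021 m and angle between jar_3_mid's own z axis and vertical below 0.12 rad), for 0.2 s.
6. the 62 mm wide jar stands in pocket 4 (horizontal distance between jar_4_mid and pocket_4 below 0.008 m and z of jar_4_mid in the frame of pocket_4 between 0.008 and 0.021 m and angle between jar_4_mid's own z axis and vertical below 0.12 rad), for 0.2 s.
At the end, for the whole second after the job is handed in: Stop pin left standing (lean under 0.3 rad), nose at least 7 mm down in the notch; tongue face within 5 mm of its barrel; every jar present upright (0.12 rad) in the pocket of its size, within 8 mm of its centre and 5 mm of its floor (all of step 2 and all of step 3 and all of step 4 and all of step 5 and all of step 6 and angle between pin_foot's own z axis and vertical below 0.3 rad); the robot touches nothing.
It fails at once if the spare beaker is pushed more than 40 mm away (distance of spare_beaker from where it was at the start of the episode above 0.04 m).
Of jar_1, jar_2, jar_3, jar_4 only 3 to 4 are there at a start; the rules pass over those that are not, and their reading is None.
At some moment in a run one of jar_1, jar_2, jar_3, jar_4 may be knocked a few centimetres aside while the robot is not near it.
It also fails if it takes over 208 s, if anything falls off the work surface, if the arm or the gripper's body presses on something with over 40 N, if the wrist force passes 120 N, or if a joint passes its speed limit or range.

## Working session

There is one attempt and no reset: what is moved stays moved. The work goes in short steps, each a Python script; the robot and the scene stay as the last script left them, time stands still between calls to the robot, and variables do not carry over. Pictures are saved under pics/ and viewed, at most 14 in all, crops included, and the job is handed in when it is done.

```bash
mkdir -p pics; cat > h.py <<'E'
import numpy as np, cv2
from cell import r, optics
def grab(n,save=None):
    if n=="wrist":
        p=r.current_tool_pos(); q=r.current_ee_rot()
    im=optics.get_image(n)
    if n=="wrist":
        from scipy.spatial.transform import Rotation as R
        T=np.eye(4);T[:3,:3]=R.from_quat(q).as_matrix();T[:3,3]=p
        im["wc"]=T@np.array(im["mount"])
    else: im["wc"]=np.linalg.inv(np.array(im["camera_from_world"]))
    if save:
        cv2.imwrite(save,cv2.cvtColor(im["pixels"],cv2.COLOR_RGB2BGR)); np.savez(save[:-4],d=im["depth"],p=im["pixels"],wc=im["wc"],k=[im["fx"],im["fy"],im["cx"],im["cy"]])
    return im
def load(f):
    z=np.load(f); k=z["k"]; return dict(depth=z["d"],pixels=z["p"],wc=z["wc"],fx=k[0],fy=k[1],cx=k[2],cy=k[3])
def ray(im,u,v,z):
    "world point where pixel ray meets height z"
    d=im["wc"][:3,:3]@np.array([(u-im["cx"])/im["fx"],(v-im["cy"])/im["fy"],1]); o=im["wc"][:3,3]
    return o+d*(z-o[2])/d[2]
def cloud(im):
    v,u=np.mgrid[:384,:512]; d=im["depth"]
    P=np.stack([(u-im["cx"])/im["fx"]*d,(v-im["cy"])/im["fy"]*d,d],-1)
    W=P@im["wc"][:3,:3].T+im["wc"][:3,3]; W[d==0]=np.nan
    return W
E
python3 - <<'E'
from h import *
a=grab("top","pics/top0.png");b=grab("scene","pics/scene0.png")
for i in(a,b): print(i["wc"].round(3),i["fx"],i["cx"],i["cy"])
print(r.finger_overhang,r.current_ee_rot(),r.current_t(),r.current_contact_force())
E
```

```text
[[-0.029 -0.983  0.181  0.275]
 [-0.999  0.026 -0.02   0.021]
 [ 0.015 -0.181 -0.983  1.06 ]
 [ 0.     0.     0.     1.   ]] 366.59591788499415 261.1916959026397 192.64740073727123
[[ 0.603 -0.487  0.632 -0.27 ]
 [-0.798 -0.344  0.495 -0.572]
 [-0.024 -0.802 -0.596  0.788]
 [ 0.     0.     0.     1.   ]] 361.45738198679754 258.09333452153396 191.10272930256204
0.022 [ 1.71542607e-01  9.85176564e-01 -5.05510391e-04 -1.27379187e-04] 0.1 [-0.22813604  0.92714676  0.36982822]
```

View pics/top0.png

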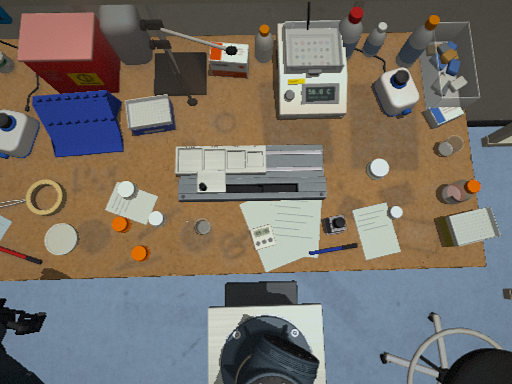

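View pics/scene0.png

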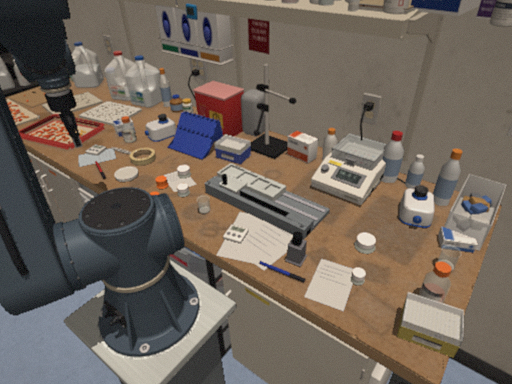

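The top view shows the loader at about (250,172) with its slot on the robot side, and the knob at (204,187). The pin and holder are at (335,224). White jars look to be at (126,189), (156,218), (377,168) and (396,212). The orange look-alikes are at (120,224) and (139,253), and the beaker is at (202,227). Next I measure sizes.

```bash
python3 - <<'E'
from h import *
im=load("pics/top0.npz");W=cloud(im);p=im["pixels"]
for (u,v) in [(126,189),(156,218),(377,168),(396,212),(120,224),(139,253),(61,239),(446,149)]:
    z=W[v-2:v+3,u-2:u+3,2]; zt=np.nanmedian(z)
    m=(np.abs(W[...,2]-zt)<0.006).astype(np.uint8)
    n,l,s,c=cv2.connectedComponentsWithStats(m); k=l[v,u]
    P=W[l==k][:,:2]; (cx,cy),rad=cv2.minEnclosingCircle(P.astype(np.float32))
    print((u,v),p[v,u],"z %.3f"%zt,s[k],(cx,cy),"diam %.4f areaD %.4f"%(2*rad,2*np.sqrt(s[k][4]/np.pi)/im["fx"]*im["depth"][v,u]))
# loader
for v in (150,160,175,184,188,192,198):
  print(v,[tuple((W[v,u]*1000).round().tolist()) for u in (182,200,230,260,290,320)])
print(W[216:232,335].round(3).tolist()); print(W[224,326:346].round(3).tolist())
c=cv2.resize(cv2.cvtColor(p,cv2.COLOR_RGB2BGR)[135:265,90:350],None,fx=3,fy=3,interpolation=cv2.INTER_CUBIC)
cv2.imwrite("pics/c0.png",c)
E
```

```text
(126, 189) [214 223 214] z 0.030 [117 181  19  17 229] (0.48623839020729065, 0.38579991459846497) diam 0.0491 areaD 0.0486
(156, 218) [212 223 218] z 0.030 [149 211  15  15 171] (0.4000597894191742, 0.2989397644996643) diam 0.0415 areaD 0.0415
(377, 168) [210 221 222] z 0.030 [370 158  19  19 274] (0.5309386253356934, -0.34564679861068726) diam 0.0554 areaD 0.0543
(396, 212) [212 222 225] z 0.031 [390 206  13  12 121] (0.3996776044368744, -0.38223230838775635) diam 0.0352 areaD 0.0352
(120, 224) [217 107   0] z 0.031 [112 216  16  15 177] (0.3876391351222992, 0.3997375965118408) diam 0.0427 areaD 0.0421
(139, 253) [216 109   0] z 0.030 [131 246  16  15 184] (0.30473393201828003, 0.34302258491516113) diam 0.0426 areaD 0.0424
(61, 239) [180 179 161] z 0.014 [ 45 223  33  32 826] (0.3501889109611511, 0.5689753293991089) diam 0.0917 areaD 0.0909
(446, 149) [127 126 117] z 0.039 [443 139  12  15  40] (0.5881550312042236, -0.5548617839813232) diam 0.0447 areaD 0.0208
150 [(594.0, 226.0, 37.0), (594.0, 175.0, 33.0), (588.0, 87.0, 46.0), (586.0, 1.0, 45.0), (592.0, -88.0, 20.0), (590.0, -177
[... 968 characters left out ...]
, -0.191, 0.097], [0.366, -0.192, 0.089], [0.364, -0.193, 0.087], [0.362, -0.194, 0.08], [0.359, -0.195, 0.075], [0.36, -0.202, 0.04], [0.355, -0.197, 0.061], [0.352, -0.197, 0.064], [0.35, -0.197, 0.062], [0.347, -0.197, 0.059]]
[[0.372, -0.184, 0.005], [0.37, -0.184, 0.023], [0.369, -0.185, 0.034], [0.367, -0.184, 0.051], [0.366, -0.184, 0.062], [0.366, -0.187, 0.061], [0.366, -0.19, 0.062], [0.366, -0.192, 0.064], [0.365, -0.192, 0.075], [0.364, -0.193, 0.087], [0.363, -0.194, 0.093], [0.363, -0.197, 0.09], [0.363, -0.199, 0.093], [nan, nan, nan], [0.363, -0.204, 0.094], [0.362, -0.206, 0.098], [0.362, -0.209, 0.095], [0.363, -0.213, 0.093], [0.362, -0.215, 0.094], [0.365, -0.226, 0.062]]
```

View pics/c0.png

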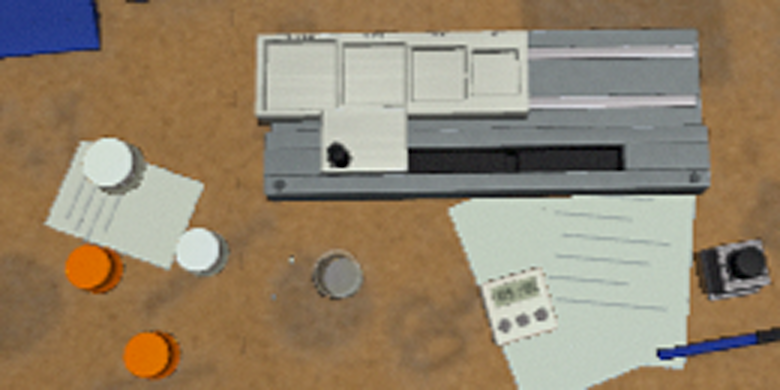

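All four white jars are present: 38 mm at (396,212), 46 mm at (156,218), 54 mm at (126,189) and 62 mm at (377,168). Next, closer wrist views.

```bash
cat >> h.py <<'E'
def down(phi):
    "tool pointing down, closing line (tool y) along world angle phi"
    a=(phi+np.pi/2)/2; return np.array([np.cos(a),np.sin(a),0,0])
E
python3 - <<'E'
from h import *
im=optics.get_image("wrist"); print(np.array(im["mount"]).round(3),im["fx"])
for phi in (0,np.pi,np.pi/2,-np.pi/2): print(phi, r.inverse_kinematics([0.47,0,0.42],down(phi)), r.inverse_kinematics([0.40,-.38,0.2],down(phi)))
r.move_to([0.40,0.02,0.40],down(np.pi)); print(r.current_t())
a=grab("wrist","pics/w1.png"); print(r.current_contact_force())
E
```

```text
[[ 0.001 -0.963 -0.269  0.069]
 [ 1.     0.     0.001 -0.   ]
 [-0.001 -0.269  0.963 -0.122]
 [ 0.     0.     0.     1.   ]] 288.19760808308683
0 [-9.90982892e-02  7.32871610e-02  1.59192348e+00 -4.44089210e-16
  1.47638201e+00 -9.90982892e-02] [-8.44144039e-01  4.14981492e-01  1.70073756e+00 -4.44089210e-16
  1.02587361e+00 -8.44144039e-01]
3.141592653589793 None [-8.44144039e-01  4.14981492e-01  1.70073756e+00 -4.44089210e-16
  1.02587361e+00  2.29744861e+00]
1.5707963267948966 [-9.90982892e-02  7.32871610e-02  1.59192348e+00 -4.44089210e-16
  1.47638201e+00 -1.66989462e+00] [-8.44144039e-01  4.14981492e-01  1.70073756e+00 -4.44089210e-16
  1.02587361e+00 -2.41494037e+00]
-1.5707963267948966 [-9.90982892e-02  7.32871610e-02  1.59192348e+00 -4.44089210e-16
  1.47638201e+00  1.47169804e+00] [-8.44144039e-01  4.14981492e-01  1.70073756e+00 -4.44089210e-16
  1.02587361e+00  7.26652288e-01]Traceback (most recent call last):
  File "<stdin>", line 4, in <module>
cell.PlanningError: the arm cannot take that pose within its joint ranges
```

```bash
python3 - <<'E'
from h import *
r.move_to([0.43,0.0,0.25],down(np.pi/2)); print(r.current_t())
a=grab("wrist","pics/w1.png"); print(r.current_contact_force(), r.finger_overhang,a["wc"].round(3))
cv2.imwrite("pics/w1b.png",cv2.resize(cv2.imread("pics/w1.png"),(800,600),interpolation=cv2.INTER_CUBIC))
E
```

```text
2.2083
[ 0.61817495  0.1297844  -0.59374075] 0.022 [[-0.001  0.963  0.269  0.361]
 [ 1.     0.001  0.001  0.   ]
 [ 0.001  0.269 -0.963  0.372]
 [ 0.     0.     0.     1.   ]]
```

View pics/w1b.png

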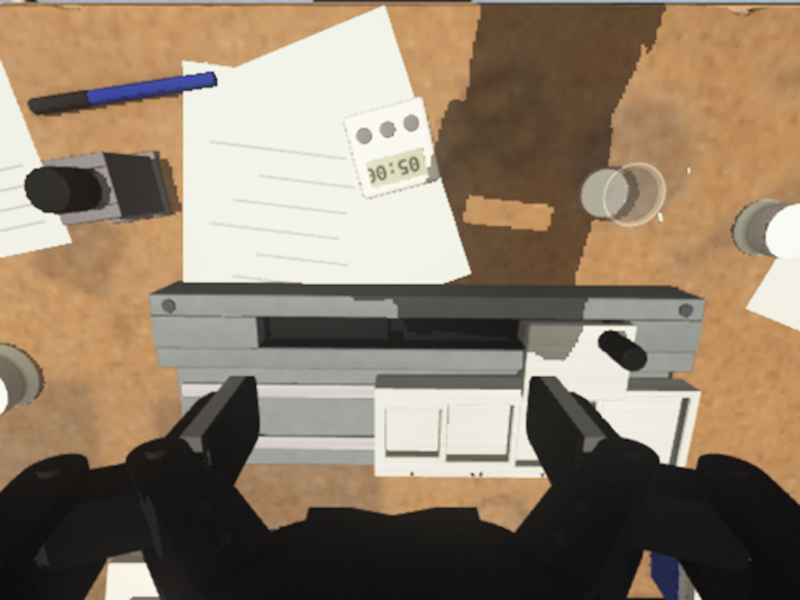

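The wrist view (800x600; right is +y, down is +x) shows the slot at (262–520, 318–348), the knob top near (612,345) and the pin handle at (52,188). The pockets lie at y≈435, and the fingertips are at (240,380) and (545,380). Next, sub-pixel edges.

```bash
python3 - <<'E'
from h import *
im=load("pics/w1.npz");W=cloud(im);g=im["pixels"].astype(float).mean(2)
s=1/1.5625
def edges(prof,thr):
    i=np.where((prof[:-1]-thr)*(prof[1:]-thr)<0)[0]; return [round(float(k+(thr-prof[k])/(prof[k+1]-prof[k])),2) for k in i]
for u in (180,200,225,240,270,300,320): 
    e=edges(g[198:230,u],55); print("col",u,[ (round(198+k,1),(ray(im,u,198+k,.044)*1000).round(1)[:2].tolist()) for k in e])
for v in (206,210,214,218): 
    e=edges(g[v,155:345],55); print("row",v,[ (round(155+k,1),(ray(im,155+k,v,.044)*1000).round(1)[:2].tolist()) for k in e])
for nm,u,v,z in [("railFrontTopL",152,294,.044),("R",703,299,.044),("bL",158,365,.044),("boltL",168,306,.044),("boltR",685,311,.044)]:
    print(nm,(ray(im,u*s,v*s,z)*1000).round(1))
for u,v in [(160,240),(348,245),(155,250),(345,250)]: print("tip",W[v-2:v+3,u-2:u+3].reshape(-1,3)[::6].round(3).tolist())
# pocket rims z 46
for v in (262,275,290): 
    pr=g[v,235:460]; d=np.diff(pr); k=np.where(np.abs(d)>18)[0]; print("pk row",v,[(int(235+i),int(d[i]),round(float(ray(im,235+i+.5,v,.046)[1])*1000,1)) for i in k])
for u in (260,300): 
    pr=g[230:312,u]; d=np.diff(pr); k=np.where(np.abs(d)>18)[0]; print("pk col",u,[(int(230+i),int(d[i]),round(float(ray(im,u,230+i+.5,.046)[0])*1000,1)) for i in k])
c=cv2.imread("pics/w1.png")[180:310,90:460];cv2.imwrite("pics/w1c.png",cv2.resize(c,None,fx=2.16,fy=2.16,interpolation=cv2.INTER_CUBIC))
for t in ("top","w"):
    i=load("pics/top0.npz") if t=="top" else im
    m=cv2.inRange(i["pixels"],(0,0,0),(45,45,45)); Wc=cloud(i)
    n,l,st,c=cv2.connectedComponentsWithStats(m)
    for k in range(1,n):
        if 20<st[k][4]<2500: print(t,st[k],c[k].round(1),np.nanmedian(Wc[l==k],0).round(3))
E
```

```text
col 180 [(202.9, [462.0, -83.6]), (221.4, [485.5, -85.1])]
col 200 [(202.9, [462.1, -59.8]), (221.6, [485.7, -60.9])]
col 225 [(203.8, [463.1, -30.1]), (222.1, [486.3, -30.7])]
col 240 [(203.8, [463.1, -12.3]), (222.1, [486.3, -12.5])]
col 270 [(203.0, [462.1, 23.4]), (222.3, [486.6, 23.9])]
col 300 [(203.2, [462.2, 59.1]), (222.5, [486.8, 60.3])]
col 320 [(203.3, [462.4, 82.9]), (222.7, [487.1, 84.6])]
row 206 [(165.0, [465.9, -101.8]), (166.8, [465.9, -99.6]), (167.1, [465.9, -99.3]), (332.1, [465.8, 97.7])]
row 210 [(166.7, [470.9, -100.1]), (167.1, [470.9, -99.6]), (331.7, [470.8, 97.6])]
row 214 [(166.0, [476.0, -101.4]), (331.3, [475.9, 97.4])]
row 218 [(165.9, [481.1, -101.9]), (333.5, [481.0, 100.5])]
railFrontTopL [ 444.  -179.4   44. ]
R [447.6 234.9  44. ]
bL [ 501.5 -182.8   44. ]
boltL [ 453.4 -168.6   44. ]
boltR [457. 223.  44.]
tip [[0.518, -0.122, 0.019], [0.52, -0.121, 0.019], [0.521, -0.12, 0.02], [0.419, -0.042, 0.246], [0.42, -0.042, 0.244]]
tip [[0.418, 0.045, 0.249], [0.418, 0.045, 0.25], [0.418, 0.045, 0.252], [0.418, 0.045, 0.252], [0.418, 0.045, 0.253]]
tip 
[... 3262 characters left out ...]
26]
top [333 218  12  10  57] [337.2 222.1] [ 0.371 -0.199  0.09 ]
top [342 244  15   6  44] [349.3 246.1] [ 0.307 -0.247  0.008]
top [ 26 256  16   8  64] [ 33.3 259.8] [0.294 0.643 0.008]
top [ 225  282   67   25 1088] [251.7 294.8] [ 0.111  0.048 -0.794]
top [   0  299   46   85 1736] [ 16.3 345.1] [0.164 0.374 0.519]
top [ 223  326   96   58 1864] [261.2 352.5] [0.077 0.028 0.24 ]
top [ 420  349   92   35 2158] [478.1 368.1] [-0.14  -0.792 -0.353]
top [380 353   7  11  42] [382.9 357.9] [-0.219 -0.597 -0.863]
w [ 30 107  35  29 575] [ 50.8 120.6] [ 0.367 -0.193  0.083]
w [ 166  203  170   20 2119] [268.2 214.3] [0.485 0.033 0.026]
w [384 212  30  25 430] [398.2 223.9] [0.473 0.157 0.088]
```

View pics/w1c.png

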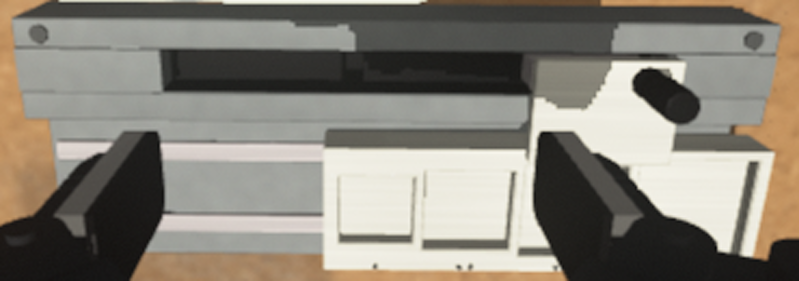

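Yaw is about -0.0095 and the slot centre is at x≈0.4745, with its -y end at y≈-0.102. Next I take two views at phi=0, one of the slot and one of the pin, for an independent estimate.

```bash
python3 - <<'E'
from h import *
im=load("pics/w1.npz")
def topdisc(im,lo,hi,box):
    W=cloud(im); m=(W[...,2]>lo)&(W[...,2]<hi)&(W[...,0]>box[0])&(W[...,0]<box[1])&(W[...,1]>box[2])&(W[...,1]<box[3])
    m=cv2.morphologyEx(m.astype(np.uint8),cv2.MORPH_OPEN,np.ones((3,3)))>0
    P=W[m]; v,u=np.nonzero(m); (c,rad)=cv2.minEnclosingCircle(np.stack([u,v],1).astype(np.float32))
    return len(P),P.mean(0).round(4),c,rad,ray(im,*c,(0.096)).round(4)
print(topdisc(im,.090,.102,(.33,.40,-.23,-.16)))
r.move_to([0.475,-0.08,0.25],down(0)); b=grab("wrist","pics/w2.png")
r.move_to([0.367,-0.22,0.25],down(0)); c=grab("wrist","pics/w3.png")
print(r.current_t()); print(topdisc(c,.088,.102,(.33,.40,-.23,-.16)))
g=b["pixels"].astype(float).mean(2)
def edges(prof,thr):
    i=np.where((prof[:-1]-thr)*(prof[1:]-thr)<0)[0]; return [float(k+(thr-prof[k])/(prof[k+1]-prof[k])) for k in i]
# slot lies along image: find image location of points
def proj(im,p):
    q=np.linalg.inv(im["wc"])@np.r_[p,1]; return q[0]/q[2]*im["fx"]+im["cx"],q[1]/q[2]*im["fy"]+im["cy"]
for y in (-.09,-.07,-.05,-.02,.01):
    a=proj(b,[.44,y,.044]); e=proj(b,[.505,y,.044]); t=np.linspace(0,1,131)
    pr=cv2.remap(g.astype(np.float32),np.float32(a[0]+t*(e[0]-a[0]))[None],np.float32(a[1]+t*(e[1]-a[1]))[None],1)[0]
    print(y,[round(440+.5*k,1) for k in edges(pr,50)],[round(440+.5*k,1) for k in edges(pr,70)],pr[::10].round().astype(int).tolist())
for x in (.468,.474,.480):
    a=proj(b,[x,-.13,.044]); e=proj(b,[x,-.08,.044]); t=np.linspace(0,1,101)
    pr=cv2.remap(g.astype(np.float32),np.float32(a[0]+t*(e[0]-a[0]))[None],np.float32(a[1]+t*(e[1]-a[1]))[None],1)[0]
    print(x,[round(-130+.5*k,1) for k in edges(pr,50)],pr[::10].round().astype(int).tolist())
h=np.hstack([cv2.imread("pics/w2.png"),cv2.imread("pics/w3.png")]);cv2.imwrite("pics/w23.png",cv2.resize(h,(800,300),interpolation=cv2.INTER_AREA))
E
```

```text
(810, array([ 0.3675, -0.2026,  0.0962]), (31.253164291381836, 122.12657928466797), 17.747032165527344, array([ 0.3677, -0.203 ,  0.096 ]))
4.375
(642, array([ 0.3668, -0.2039,  0.0964]), (251.3674774169922, 170.8855438232422), 14.535600662231445, array([ 0.3668, -0.204 ,  0.096 ]))
-0.09 [] [461.8, 485.9] [240, 191, 166, 165, 146, 68, 68, 67, 67, 55, 164, 162, 161, 165]
-0.07 [462.0, 462.9, 484.8, 486.7] [461.2, 487.9] [240, 141, 165, 164, 100, 69, 69, 67, 58, 47, 79, 80, 79, 150]
-0.05 [462.2, 486.8] [461.0, 488.0] [240, 130, 85, 84, 82, 37, 35, 33, 32, 29, 78, 78, 79, 75]
-0.02 [462.3, 487.3] [461.2, 488.4] [240, 187, 85, 84, 82, 35, 33, 31, 30, 29, 78, 79, 78, 77]
0.01 [462.5, 487.4] [461.4, 488.4] [240, 155, 86, 83, 82, 35, 33, 31, 29, 29, 79, 79, 78, 74]
0.468 [-98.7, -95.1] [176, 177, 180, 178, 177, 162, 61, 51, 69, 68, 68]
0.474 [-98.7, -95.0] [173, 175, 179, 177, 176, 159, 60, 50, 67, 68, 68]
0.48 [-98.9, -94.9] [173, 175, 175, 175, 176, 159, 59, 49, 66, 67, 66]
```

View pics/w23.png

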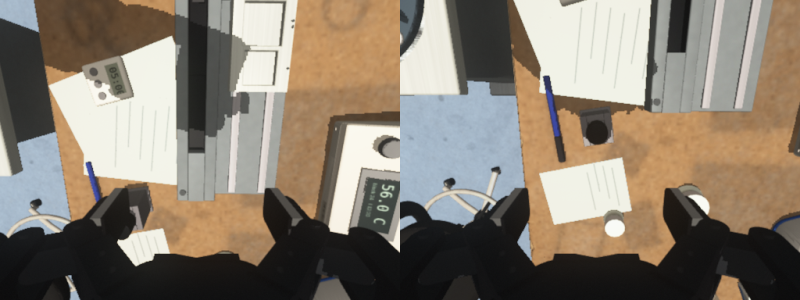

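Both views agree on slot centre x = 0.4746 + 0.0095·y; the pin is at (0.367,-0.2035). Now I pick the pin.

```bash
python3 - <<'E'
from h import *
F=lambda:np.array(r.current_contact_force()).round(2)
q=down(0); Z0=.0887
r.set_gripper(0.65,40)
r.move_to([.3672,-.2035,.16],q); print(F()); r.move_linear([.3672,-.2035,Z0],vel=.1); print(F(),r.current_tool_pos())
r.set_gripper(0.0,40); r.sleep(.3); print("gripped",r.current_opening(),F(),r.current_finger_force())
r.move_linear([.3672,-.2035,.18],vel=.15); r.sleep(.2); print(F(),r.current_opening())
r.move_linear([.4738,-.086,.18],vel=.2)
r.move_linear([.4738,-.086,.13],vel=.15); r.sleep(.2); print("above",F(),r.current_t())
for z in (.120,.112,.108,.105,.102,.100,.098,.096,.0945):
    r.move_linear([.4738,-.086,z],vel=.04); print(z,F(),np.array(r.current_tool_pos()).round(4))
print(r.current_t())
E
```

```text
[ 1.18 -1.06  0.28]
[ 0.61 -0.12  0.16] [ 0.36762819 -0.2038352   0.08936518]
gripped 0.3109519858768162 [-2.32  0.2   9.67] 38.68993606301956
[ 0.43 -0.42 -2.57] 0.3131988656482707
above [-0.06 -0.27 -2.54] 9.35
0.12 [ 0.64 -0.06 -1.75] [ 0.4737 -0.0859  0.1197]
0.112 [-0.97 -0.57 -1.41] [ 0.4736 -0.086   0.1117]
0.108 [-0.38  0.05 -2.03] [ 0.4737 -0.086   0.1078]
0.105 [ 0.04 -0.33 -1.72] [ 0.4737 -0.086   0.1049]
0.102 [ 1.06  0.36 -0.36] [ 0.474  -0.0861  0.102 ]
0.1 [0.82 0.55 0.71] [ 0.474 -0.086  0.1  ]
0.098 [1.4  0.21 0.61] [ 0.4739 -0.086   0.098 ]
0.096 [1.71 0.43 0.67] [ 0.4739 -0.086   0.096 ]
0.0945 [ 1.87 -0.2   1.88] [ 0.4739 -0.086   0.0945]
11.85
```

Contact begins about 14 mm above seat height, as expected. Now I drag towards +y.

```bash
python3 - <<'E'
from h import *
F=lambda:np.mean([np.array(r.current_contact_force()) for _ in range(1)],0).round(2)
y=-.086; L=[]
while y<.012:
    y+=.0015; r.move_linear([.4746+.0095*y,y,.0945],vel=.03); f=F(); L.append((round(y,4),*f.tolist())); print(*L[-1])
    if f[1]<-4: break
print(r.current_t(),r.current_tool_pos())
E
```

```text
-0.0845 0.23 -1.63 1.25
-0.083 0.49 -2.08 1.49
-0.0815 0.3 -1.09 1.73
-0.08 0.11 -1.86 1.26
-0.0785 -0.42 -2.6 1.29
-0.077 0.0 -1.33 1.18
-0.0755 0.87 -2.36 0.91
-0.074 0.06 -0.8 1.76
-0.0725 0.26 -1.83 1.68
-0.071 0.1 -2.24 1.42
-0.0695 0.43 -0.98 1.25
-0.068 0.51 -1.48 1.07
-0.0665 -0.16 -1.28 1.17
-0.065 0.77 -1.17 1.27
-0.0635 -0.06 -1.59 1.09
-0.062 0.34 -1.24 1.28
-0.0605 0.02 -1.71 1.1
-0.059 -0.3 -1.66 1.35
-0.0575 0.8 -1.39 0.79
-0.056 -0.39 -1.95 1.55
-0.0545 0.12 -1.86 1.65
-0.053 -0.63 -0.85 1.0
-0.0515 -0.12 -1.81 1.26
-0.05 -0.29 -1.39 1.4
-0.0485 0.87 -1.97 1.05
-0.047 -0.24 -1.73 1.76
-0.0455 -0.11 -1.46 1.54
-0.044 -0.27 -1.91 1.36
-0.0425 0.97 -1.28 1.73
-0.041 -0.13 -0.74 1.68
-0.0395 0.15 -0.92 0.29
-0.038 1.05 -1.99 1.88
-0.0365 0.2 -2.2 0.91
-0.035 -0.12 -1.39 1.74
-0.0335 0.62 -1.47 1.73
-0.032 0.47 -0.36 1.27
-0.0305 0.49 -0.99 1.41
-0.029 0.69 -1.01 1.79
-0.0275 -0.53 -1.86 1.84
-0.026 1.12 -1.35 0.14
-0.0245 0.3 -1.71 1.46
-0.023 -0.18 -0.64 1.49
-0.0215 -0.08 -1.85 1.34
-0.02 0.03 -1.86 1.11
-0.0185 -0.28 -1.36 1.12
-0.017 -0.74 -0.41 1.42
-0.0155 0.5 -1.55 1.4
-0.014 0.91 -1.94 1.25
-0.0125 0.04 -1.9 1.21
-0.011 0.47 -2.58 1.67
-0.0095 1.01 -1.71 0.71
-0.008 -0.71 -2.0 1.62
-0.0065 -0.38 -1.54 2.28
-0.005 0.84 -1.87 1.55
-0.0035 0.16 -1.96 1.01
-0.002 0.8 0.28 1.75
-0.0005 0.89 5.15 -3.97
0.001 0.16 1.87 -3.6
0.0025 -0.62 0.21 -2.69
0.004 -0.6 0.43 -2.94
0.0055 -0.09 -0.34 -2.25
0.007 -0.27 -3.05 -2.24
0.0085 -0.05 -4.3 -1.31
27.6 [0.47474431 0.00829266 0.09455654]
```

The nose dropped in at y≈0 and met the far wall at ≈+0.007, so I centre it at 0.0045, seat it and release.

```bash
python3 - <<'E'
from h import *
F=lambda:np.array(r.current_contact_force()).round(2)
x=.4746
r.move_linear([x,.0045,.0945],vel=.03); print(F())
for z in (.0925,.091,.09,.0892,.0886,.088):
    r.move_linear([x,.0045,z],vel=.03); f=F(); print(z,f)
    if f[2]>4: break
r.set_gripper(0.7,40); print("rel",F())
r.move_linear([x,.0045,.17],vel=.15)
r.move_to([.43,-.02,.25],down(np.pi/2)); a=grab("wrist","pics/w4.png"); print(r.current_t())
W=cloud(a); m=(W[...,2]>.07)&(W[...,2]<.105)&(abs(W[...,0]-.475)<.04)&(abs(W[...,1]-.0045)<.04); print(m.sum(),np.nanmean(W[m],0),np.nanpercentile(W[m][:,2],95))
# knob top
m=(W[...,2]>.084)&(W[...,2]<.1)&(abs(W[...,0]-.475)<.03)&(W[...,1]>.12)&(W[...,1]<.2); print(m.sum(),W[m].mean(0).round(4),W[m].min(0).round(3),W[m].max(0).round(3))
cv2.imwrite("pics/w4b.png",cv2.imread("pics/w4.png")[100:320])
E
```

```text
[-0.24 -0.32 -2.04]
0.0925 [ 0.5  0.5 -1.4]
0.091 [-0.32 -0.14 -2.78]
0.09 [ 0.29 -0.26 -2.48]
0.0892 [-2.48 -1.52  6.37]
rel [-0.41  0.25  0.04]
31.4917
728 [0.47040256 0.0019196  0.0932153 ] 0.09802113257619172
291 [0.4752 0.1593 0.0917] [0.467 0.152 0.084] [0.485 0.17  0.095]
```

View pics/w4b.png

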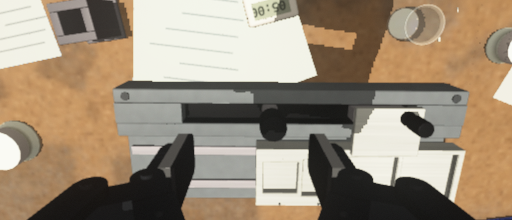

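The pin stands upright in the slot at (272,122) in the crop; the knob is at (0.4755,0.160). Now I slide the carriage.

```bash
python3 - <<'E'
from h import *
F=lambda:np.array(r.current_contact_force()).round(2)
q=down(0); X=lambda y:.4756+.0095*(y-.159)
r.set_gripper(0.5,25)
r.move_to([.4756,.1595,.15],q); r.move_linear([.4756,.1595,.081],vel=.12); print(F())
r.set_gripper(0,25); r.sleep(.2); print(r.current_opening(),F())
y=.092
r.move_linear([X(y),y,.081],vel=.08); print("slid",F(),r.current_t())
while y>.06:
    y-=.0015; r.move_linear([X(y),y,.081],vel=.03); f=F(); print(round(y,4),f)
    if f[1]>8: break
r.sleep(.3); print(F(),r.current_tool_pos())
r.set_gripper(0.5); print(F()); r.move_linear([X(y),y,.17],vel=.15)
r.move_to([.45,.05,.25],down(np.pi/2)); a=grab("wrist","pics/w5.png"); print(r.current_t())
b=grab("top","pics/top1.png")
W=cloud(a)
for y0 in (.003,.072):
    m=(W[...,2]>.084)&(W[...,2]<.1)&(abs(W[...,0]-.475)<.03)&(abs(W[...,1]-y0)<.03); print(m.sum(),W[m].mean(0).round(4))
g=a["pixels"].astype(np.float32).mean(2)
def proj(im,p):
    q=np.linalg.inv(im["wc"])@np.r_[p,1]; return q[0]/q[2]*im["fx"]+im["cx"],q[1]/q[2]*im["fy"]+im["cy"]
def prof(p0,p1,n):
    a0=np.array(proj(a,p0));a1=np.array(proj(a,p1));t=np.linspace(0,1,n)[:,None];P=np.float32(a0+t*(a1-a0)); return cv2.remap(g,P[None,:,0],P[None,:,1],1)[0]
for x in (.530,.545,.56,.57):
    p=prof([x,-.11,.046],[x,.17,.046],561); d=p[4:]-p[:-4]; print(x,[(round(-110+(i+2)*.5,1),int(d[i])) for i in range(1,556) if abs(d[i])>35 and abs(d[i])>=abs(d[i-1]) and abs(d[i])>abs(d[i+1])])
E
python3 -c "
import cv2;cv2.imwrite('pics/w5b.png',cv2.resize(cv2.imread('pics/w5.png'),(800,600),interpolation=2))"
```

```text
[ 0.67 -0.66 -0.34]
0.19489167910385072 [ 7.   -0.93 -1.62]
slid [ 7.22 -2.73 -2.06] 35.7667
0.0905 [ 6.89 -0.18 -1.61]
0.089 [ 6.09 -0.12 -1.91]
0.0875 [ 6.46  0.98 -1.8 ]
0.086 [ 5.82  1.18 -0.88]
0.0845 [ 8.14  0.63 -1.05]
0.083 [ 7.09  1.28 -2.36]
0.0815 [ 7.01 -0.34 -0.71]
0.08 [ 6.4   0.51 -1.49]
0.0785 [ 6.91  0.32 -1.38]
0.077 [ 6.84  0.82 -1.11]
0.0755 [ 6.91  0.28 -0.01]
0.074 [ 7.28  0.26 -1.01]
0.0725 [ 6.75  1.18 -1.97]
0.071 [ 7.1   0.17 -1.57]
0.0695 [ 6.14  1.26 -1.36]
0.068 [ 7.36  3.11 -2.22]
0.0665 [ 6.51 12.64 -2.2 ]
[ 7.39 13.02 -2.8 ] [0.47664806 0.06769236 0.08207515]
[-0.66  0.88  0.14]
42.9
654 [0.472  0.     0.0959]
250 [0.4744 0.0696 0.0922]
0.53 [(-105.5, 67), (-30.5, -80), (1.0, 163), (11.5, -48), (14.5, 46), (76.5, -44), (78.5, 37), (99.5, -158), (131.0, 118), (143.5, -119), (146.0, 106)]
0.545 [(-106.0, 53), (-97.0, -118), (-92.0, 115), (-46.5, -102), (0.5, 157), (11.5, -89), (15.0, 91), (76.5, -45), (79.0, 40), (100.0, -147), (145.5, 130), (153.5, -67)]
0.56 [(-106.0, 51), (-96.5, -96), (-91.5, 108), (-52.5, -131), (-22.0, -36), (0.0, 147), (11.5, -82), (15.0, 91), (77.0, -56), (79.0, 55), (100.0, -133), (122.0, 38), (152.5, 74)]
0.57 [(-97.0, -108), (-91.5, 113), (-68.0, -124), (-27.5, 49), (-22.0, -51), (-1.0, 139), (11.0, -80), (13.5, 95), (77.0, -57), (79.0, 57), (101.5, -133), (122.0, 52), (128.5, -51), (168.5, 120)]
```

View pics/w5b.png

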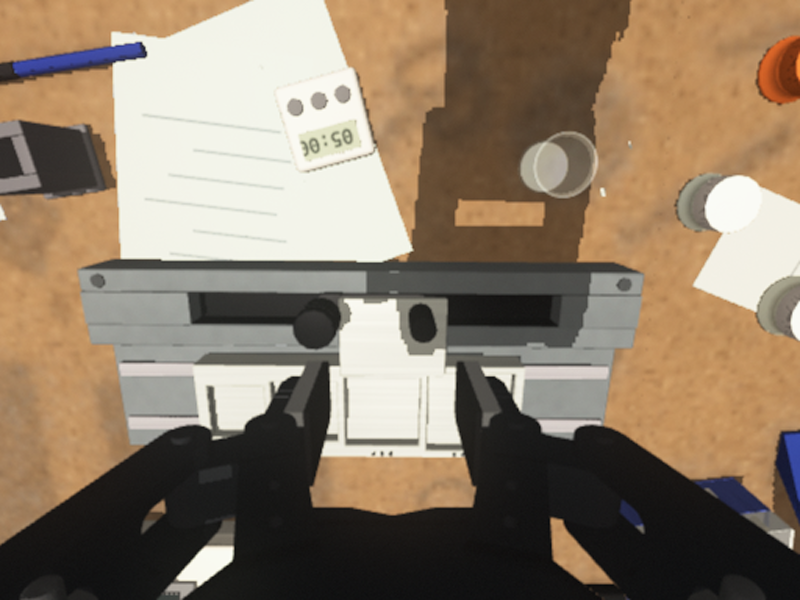

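The tongue stops hard on the pin: 13 N, knob-to-pin distance 70 mm. In the view the pin is at (315,325), the knob is at (422,322) and the fingers hide parts of the pockets. I take a cleaner view from further back for the pockets.

```bash
python3 - <<'E'
from h import *
r.set_gripper(1.0)
r.move_to([.55,.02,.25],down(np.pi/2)); a=grab("wrist","pics/w6.png"); print(r.current_t())
W=cloud(a); g=a["pixels"].astype(np.float32).mean(2)
def proj(im,p):
    q=np.linalg.inv(im["wc"])@np.r_[p,1]; return q[0]/q[2]*im["fx"]+im["cx"],q[1]/q[2]*im["fy"]+im["cy"]
# orthorectify at z=.046 : 0.5 mm/px, x .49-.62 , y -.12..0.17
xs=np.arange(.49,.62,.0005);ys=np.arange(-.12,.17,.0005)
X,Y=np.meshgrid(xs,ys,indexing="ij"); M=np.linalg.inv(a["wc"]); C=np.stack([X,Y,0*X+.046,0*X+1],-1)@M.T
mu=np.float32(C[...,0]/C[...,2]*a["fx"]+a["cx"]);mv=np.float32(C[...,1]/C[...,2]*a["fy"]+a["cy"])
o=cv2.remap(a["pixels"],mu,mv,1); cv2.imwrite("pics/o6.png",cv2.cvtColor(o,cv2.COLOR_RGB2BGR))
m=((W[...,2]>.030)&(W[...,2]<.0405)&(W[...,0]>.51)&(W[...,0]<.60)&(abs(W[...,1]-.02)<.14)).astype(np.uint8)
m=cv2.morphologyEx(m,cv2.MORPH_OPEN,np.ones((5,5)))
n,l,s,c=cv2.connectedComponentsWithStats(m)
for k in range(1,n):
    if s[k][4]>200:
        P=W[l==k]; print(s[k],np.percentile(P,[1,99],axis=0).round(4).tolist(),P.mean(0).round(4))
E
```

```text
44.0
[ 299  158   61   56 3094] [[0.529, 0.0794, 0.0356], [0.5952, 0.1451, 0.039]] [0.5613 0.1124 0.0372]
[ 244  161   52   49 2468] [[0.5325, 0.0118, 0.0355], [0.5906, 0.0708, 0.0395]] [0.5611 0.0413 0.0372]
[ 194  164   45   42 1826] [[0.536, -0.0467, 0.0355], [0.5862, 0.0045, 0.039]] [ 0.5607 -0.0212  0.0372]
[ 151  167   38   36 1277] [[0.5395, -0.097, 0.0355], [0.5818, -0.0556, 0.0398]] [ 0.5605 -0.0766  0.0372]
```

View pics/o6.png

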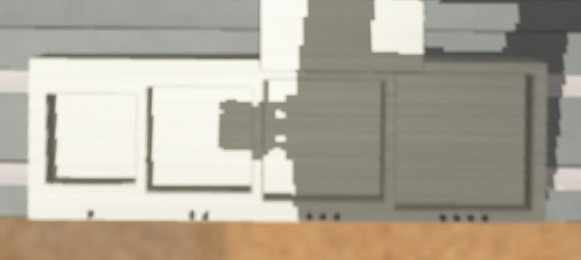

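The rectified view shows the four pockets cleanly, in the order 1 to 4 from left to right. Their centres are at y ≈ -0.075, -0.0205, 0.0415 and 0.1115, with x ≈ 0.560 to 0.5617. Now I load jar 1.

```bash
cat >> h.py <<'E'
D={1:.038,2:.046,3:.054,4:.062}
TIP={1:.0208,2:.0197,3:.0182,4:.0165}
HOLD={1:.017,2:.017,3:.021,4:.018}
PK={1:(.560,-.0748),2:(.5606,-.0207),3:(.5612,.0415),4:(.5618,.1117)}
F=lambda:np.array(r.current_contact_force()).round(2)
def find(im,x,y,R=.08,zlo=.024,zhi=.04):
    W=cloud(im); p=im["pixels"]
    m=((W[...,2]>zlo)&(W[...,2]<zhi)&(np.hypot(W[...,0]-x,W[...,1]-y)<R)&(p[...,2]>90)).astype(np.uint8)
    m=cv2.morphologyEx(m,cv2.MORPH_OPEN,np.ones((3,3)))
    n,l,s,c=cv2.connectedComponentsWithStats(m); out=[]
    for k in range(1,n):
        if s[k][4]<150: continue
        P=W[l==k]; lo,hi=np.percentile(P[:,:2],[.5,99.5],axis=0); out.append((*((lo+hi)/2).round(4),*(hi-lo).round(4),round(float(P[:,2].mean()),4),int(s[k][4])))
    return out
def look(j,x,y,save):
    r.move_to([x,y+.035,.22],down(0)); im=grab("wrist",save); return find(im,x,y)
def pick(j,x,y):
    r.set_gripper(min(1,(D[j]+.016)/.085),40)
    z=HOLD[j]+TIP[j]
    r.move_to([x,y,.12],down(0)); r.move_linear([x,y,z],vel=.12); f=F()
    r.set_gripper(0,40); r.sleep(.2); print("grip",r.current_opening()*.085,f,F(),r.current_finger_force())
    r.move_linear([x,y,.17],vel=.2); print("lifted",F(),r.current_opening()*.085)
def place(j):
    x,y=PK[j]; z=.036+HOLD[j]+TIP[j]
    r.move_to([x,y,.17],down(0)); r.move_linear([x,y,z+.014],vel=.15)
    for d in (.009,.006,.003,.0015,.0005):
        r.move_linear([x,y,z+d],vel=.05); f=F(); print(d,f)
        if f[2]>8: break
def release(j):
    x,y=PK[j]; p=r.current_tool_pos()
    r.set_gripper(min(1,(D[j]+.014)/.085)); r.move_linear([x,y,.17],vel=.15)
E
python3 - <<'E'
from h import *
c=look(1,.400,-.382,"pics/j1.png"); print(c)
E
```

```text
[(np.float64(0.3978), np.float64(-0.3819), np.float64(0.0328), np.float64(0.0338), 0.0327, 746)]
```

```bash
python3 - <<'E'
from h import *
pick(1,.3982,-.382)
place(1); print(r.current_tool_pos(),r.current_t())
E
```

```text
grip 0.03332922226935069 [0.18 0.58 0.38] [-0.86  1.64  6.75] 39.11855399608612
lifted [-1.06 -0.75 -2.02] 0.033079764991226654
0.009 [ 0.63  0.3  -0.67]
0.006 [ 0.21  0.31 -2.26]
0.003 [-0.13  0.57 -0.27]
0.0015 [ 0.66 -0.24 -1.99]
0.0005 [-3.07  0.07  8.02]
[ 0.56007983 -0.07481999  0.07497792] 51.85
```

It seats at the expected height. I release, check, and look for jar 2.

```bash
python3 - <<'E'
from h import *
release(1); print(F())
x,y=PK[1]; r.move_to([x,y+.035,.25],down(0)); im=grab("wrist","pics/p1.png"); print(find(im,x,y,.05,.06,.078))
r.set_gripper(.8)
print(look(2,.400,.299,"pics/j2.png"),r.current_t())
E
```

```text
[-0.01  0.24 -0.26]
[(np.float64(0.5587), np.float64(-0.074), np.float64(0.0332), np.float64(0.0332), 0.0687, 763)]
[(np.float64(0.3979), np.float64(0.3011), np.float64(0.0394), np.float64(0.0399), 0.0328, 1031)] 55.325
```

```bash
python3 - <<'E'
from h import *
pick(2,.3985,.301); place(2); release(2); print(F())
x,y=PK[2]; r.move_to([x,y+.035,.25],down(0)); im=grab("wrist","pics/p2.png"); print(find(im,x,y,.045,.06,.078))
r.set_gripper(.9)
print(look(3,.486,.386,"pics/j3.png"),r.current_t())
E
```

```text
grip 0.039939031333467254 [ 0.    0.03 -0.56] [-1.41 -0.82  8.71] 39.358161091804504
lifted [-0.75 -0.76 -1.71] 0.039762347013967636
0.009 [ 0.34 -0.26 -0.83]
0.006 [-0.34 -0.25 -1.1 ]
0.003 [-0.52 -0.57 -1.81]
0.0015 [ 0.46  0.04 -1.22]
0.0005 [-3.31  0.58  6.45]
[-0.17  0.96  0.01]
[(np.float64(0.5592), np.float64(-0.021), np.float64(0.0395), np.float64(0.0398), 0.0688, 1080), (np.float64(0.5588), np.float64(-0.0611), np.float64(0.0243), np.float64(0.0078), 0.0674, 168)]
[(np.float64(0.4839), np.float64(0.3876), np.float64(0.0461), np.float64(0.0466), 0.0328, 1387)] 65.0583
```

```bash
python3 - <<'E'
from h import *
pick(3,.4848,.3874); place(3); release(3); print(F())
x,y=PK[3]; r.move_to([x,y+.035,.25],down(0)); im=grab("wrist","pics/p3.png"); print(find(im,x,y,.045,.06,.078))
r.set_gripper(1.0)
print(look(4,.531,-.346,"pics/j4.png"),r.current_t())
E
```

```text
grip 0.0461562297159493 [-0.55 -0.2  -0.34] [-0.32 -0.76  6.62] 40.25079309940338
lifted [-0.25 -0.7  -1.93] 0.04641877822357008
0.009 [ 0.09 -0.1  -0.76]
0.006 [ 0.17 -0.9  -1.88]
0.003 [ 0.29 -0.19 -1.32]
0.0015 [-0.5  -0.41 -0.37]
0.0005 [-3.7  -0.66  8.75]
[-0.06  0.95  0.68]
[(np.float64(0.5594), np.float64(0.0416), np.float64(0.0454), np.float64(0.0459), 0.0688, 1425)]
[(np.float64(0.5292), np.float64(-0.3449), np.float64(0.0519), np.float64(0.0521), 0.0329, 1762)] 74.6583
```

```bash
python3 - <<'E'
from h import *
pick(4,.5302,-.345); place(4); release(4); print(F())
r.move_to([.53,.02,.30],down(np.pi/2)); im=grab("wrist","pics/end.png")
for j in PK: print(j,find(im,*PK[j],R=.034,zlo=.06,zhi=.078))
W=cloud(im)
for y0 in (.0,.0685):
    m=(W[...,2]>.084)&(W[...,2]<.102)&(abs(W[...,0]-.475)<.03)&(abs(W[...,1]-y0)<.025); print(m.sum(),W[m].mean(0).round(4))
print(r.current_t())
cv2.imwrite("pics/endb.png",cv2.resize(cv2.imread("pics/end.png"),(800,600),interpolation=2))
E
```

```text
grip 0.05301635443670119 [ 0.16 -0.05  0.27] [-1.87  0.66  5.64] 41.449307799339294
lifted [-0.35 -0.08 -0.7 ] 0.05270171002233213
0.009 [-0.04 -0.53 -1.08]
0.006 [-0.4  -0.46 -0.63]
0.003 [-0.14 -0.33 -1.18]
0.0015 [ 0.05  0.12 -1.62]
0.0005 [-4.32 -0.43  8.04]
[-0.08  0.85  0.29]
1 [(np.float64(0.559), np.float64(-0.0741), np.float64(0.0338), np.float64(0.0337), 0.0686, 612)]
2 [(np.float64(0.5592), np.float64(-0.0213), np.float64(0.0396), np.float64(0.0403), 0.0688, 832)]
3 [(np.float64(0.5599), np.float64(0.0408), np.float64(0.0461), np.float64(0.0458), 0.0689, 1091)]
4 [(np.float64(0.5605), np.float64(0.111), np.float64(0.0526), np.float64(0.0519), 0.0689, 1424)]
513 [ 4.736e-01 -4.000e-04  9.690e-02]
211 [0.4758 0.0694 0.0927]
84.0417
```

View pics/endb.png

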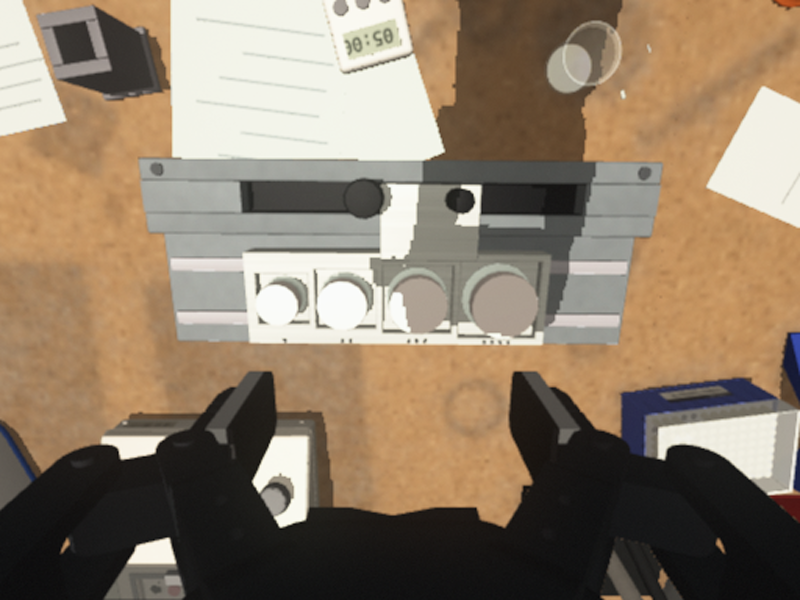

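All four jars sit level in their pockets, at (278,300), (343,303), (417,303) and (502,302). The pin stands at (363,198) with the tongue against it, and the beaker has not moved.

```bash
python3 -c "
from h import *
print(r.hand_in(), r.current_t())"
```

```text
the job is handed in; nothing more can be done
the job is handed in; nothing more can be done
```

The job is handed in, at about 84 s on the robot's clock: the pin stands in the notch, the tongue bears against it, and all four jars sit upright in their own pockets, loaded narrowest to widest (the hand-in gave no verdict).

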